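Load a wound coil to 10 N on the force test stand

ROBOT

A 6-joint arm with a two-finger parallel gripper is mounted at the origin on a cart in front of the work surface, level with it; the furniture and walls round the work are solid. World frame = base frame: x ahead of the robot, y to its left, z up, the work surface at z = 0. Lengths are in m, angles in rad, forces in N, time in s.
With the tool pointing down it reaches from about 0.325 to 1 m from the base axis. Payload 5.1 kg.
Tool frame: the origin (TCP) lies at the very end of the fingers, on their centre line; the grasp point (between the pads) lies 19 mm behind it; z points along the fingers, y is the line along which they close (so a half turn about z gives the same grasp; the last joint's range is limited). The gripper opens to 85 mm and grips with 20 to 120 N. Pads are 22 mm wide; open, the fingers measure 114 mm over their backs; the gripper's body (76 mm by 85 mm) begins 54 mm behind the grasp point. The pads swing forward as they close: fully open they stand 13 mm farther back than shut.
Start: joints at [-1.419, 0.124, 1.65, -0, 1.367, -0.083], TCP at [0.151, -0.632, 0.231] pointing down, gripper open.
Joint ranges: [-2.61, 2.61], [-1.02, 2.33], [0.03, 2.71], [-1.35, 4.49], [0.32, 2.68], [-2.91, 2.91]. Speed limits (rad/s): [2.57, 2.57, 3.14, 3.14, 3.14, 3.14].

INTERFACE

Orientations are given as a unit quaternion [w, x, y, z].
In Python, from cell import observe, camera, finish_job gives the robot as it stands.
- The arm moves only by the shell command python3 -m crank 'ROWS' [OPENING] [FORCE]. ROWS is a JSON object of lists of equal length, an entry for each row: "slide": the shift along the tool's x, y, z in cm, a list of three; "spin": the turn about the tool's z in rad. In form: {"slide": [[x, y, z], ...], "spin": [spin, ...]}. A call has 1 to 8 rows; each row shifts and turns the commanded pose from where the row before left it, along the tool's axes as they then stand; what a row does not reach is not made up. A row lasts 1/12 s, in which the tool goes at most 41.7 mm and 7.16 degrees, less where a joint would pass 70% of its speed; a pose out of reach is approached as far as the arm can. A call with a gripper value outside its range is refused whole. OPENING is the opening in per cent of the stroke, from 0 (shut) to 100 (fully open), set as the call begins (- or left out, the last holds). The fingers move at their own pace and stop on an object; FORCE is the grip in N (left out, the last holds). Time passes only in rows, so rows that do not move let the fingers close. It gives the time, the measured TCP pose, the force, the opening and the grip force at its end, in the units of the state.
- observe(): the state, without advancing time (a new reading comes with each control period).
- camera(name): name is "scene" or "top" or "wrist"; returns a dict with "image" (480x640x3 uint8, blue, green, red), "depth" (480x640 float32, m along the optical axis (not along the pixel's ray), 0 where there is no reading), "fov_y" (degrees; the focal length in pixels is half the picture's height over the tangent of half this angle, whatever the lens; pixels are square), "cx", "cy" (the principal point, pixels), "R" (3x3) and "t" (3): a world point X has camera coordinates R X + t; the wrist camera has in their place "hand_eye" (4x4, takes a point from camera to tool coordinates, whose origin is the TCP and whose axes are the flange's). Camera axes: x right, y down, z forward; pixel columns grow to the right and rows downward; lengths in m; the calibration is good to about 2 mm. A picture is of the moment at which its call begins: read the wrist's pose just before it.
- finish_job(): hands the job in; it is judged then, once.
The state is a dict: "clock": time; "qpos": joint angles; "joint_velocities": joint speeds; "joint_efforts": joint torques, N m; "eef_pos": TCP position; "tool_rot": TCP orientation; "force": force on the tool from outside, world axes, zero at the start; "moment": the same for the moment, N m; "width": opening from 0.0 (shut) to 1.0 (fully open); "gripper_force": force on a finger pad.
Only numpy, scipy, OpenCV 4.12 (cv2) and the standard library are available. Lean on these libraries where they do the work, as an engineer would, in place of code of your own. Each camera call takes 0.05 s, during which the arm holds its last target. There are 200 camera calls.

TASK

The coil stands on the anvil of the small force test stand, ready for its inductance to be measured under a 10 N clamping load. Wind the gauge down with the large outer knob only until the foot touches the coil and the needle has just lifted off zero (the coarse drive must never put more than 5 N on it), then turn the small inner knob on top of it until the needle stands straight up at 10 N, within half a newton, and leave it loaded like that. The core cracks above 12 N, so never go over; leave the other things on the bench where they are.

Things in the scene. Friction and masses are not known exactly. Their poses are not given: they have to be found in the camera images.
- stand: Grey cast force test stand fixed to the bench: base plate 175 x 110 x 14 mm, column 190 mm tall at its rear (+x of its own frame), head at the top reaching forward over the anvil, its top face 204 mm above the bench. Origin on the bench surface, on the vertical axis shared by both knobs, gauge foot and anvil; its front (-x) faces roughly the robot. z up.
- outer_grip (a point): Centre of the coarse outer knob: black ribbed disc, 54 mm across, 18 mm high, on a vertical axis on top of the head; this point is on the axis, 9 mm above the knob's underside, 221 mm above the bench at the start. The underside is 8 mm above the head, on a narrower sleeve, so fingers can go down beside it (head 60 mm wide).
- inner_grip (a point): Centre of the fine inner knob: bright ribbed cylinder, 22 mm across, 18 mm high, on the same axis, standing above the outer knob (2 mm gap); this point is on the axis, 10 mm above the inner knob's underside, 242 mm above the bench at the start; the outer knob's top face is 12 mm below this point.
- coarse_knob (a joint): Turn of the outer knob, rad, 0 at the start, up to 5.5, growing clockwise seen from above. Clockwise drives gauge and foot down, 2.4 mm per radian (15 mm a turn); the knob itself stays at its height. Stiff, 0.12 N m; stays where it is left, also under load.
- fine_knob (a joint): Turn of the inner knob, rad, 0 at the start, up to 6.6, growing clockwise seen from above. Clockwise drives the sleeve with both knobs, gauge and foot down, 0.27 mm per radian (1.7 mm a turn). Light, 0.06 N m; stays where it is left.
- needle (a joint): Needle of the dial gauge, rad: 0 unloaded (pointing lower left), then clockwise 0.262 rad (15 degrees) per newton on the foot; 2.618 = 10 N, straight up; 5.236 = 20 N. The gauge spring gives 1 mm per 12 N, so once loaded the outer knob adds 29 N per radian, the inner 3.2 N per radian.
- dial_centre (a point): Centre of the white dial face, 68 mm across, on the front of the gauge, tilted 45 degrees upward; black needle, a tick each newton, longest ticks at 0, 10 (straight up) and 20 N.
- foot_tip (a point): Centre of the underside of the gauge's round steel foot, 16 mm across, which presses on the coil; at the start it hangs 84 mm above the bench.
- foot: The gauge's sprung steel foot, 16 mm across; origin at the centre of its underside.
- coil: Blue plastic bobbin wound with copper wire, loose, 26 x 52 mm (33 mm over the wound middle), 44 mm tall, standing upright near the middle of the anvil; origin at the centre of its underside, z up.
- coil_top (a point): Centre of the coil's flat top, 44 mm above its origin; 3 to 9 mm below the foot at the start.
- anvil: Round steel anvil, 64 mm across, screwed into the stand's base at a fixed height that differs from run to run (top 31 to 37 mm above the bench); origin at the centre of its top.
- tester: Bystander: cream component tester, 61 x 92 x 31 mm, left of the stand; origin at the centre of its underside.
- tin: Bystander: low round dark tin, 41 mm across, 19 mm high, left in front; origin at the centre of its underside.
- tweezers: Bystander: steel tweezers, 118 mm long, lying right of the stand; origin at the centre of its underside.
Not all that is in view belongs to the job. What is shaped like the coil but yellow is not meant.

How it is judged:
By the outcome, as a careful person would: the job done as asked, in the order asked, and still so for the second after the job is handed in, with the robot touching nothing.
It also fails if it takes over 72 s, if anything falls off the work surface, if the arm or the gripper's body presses on something with over 40 N, if the wrist force passes 120 N, or if a joint passes its speed limit or range.

## Working session

There is one attempt and no reset: what is moved stays moved. The work goes in short steps, Python scripts to look and compute and a shell command to move; the robot and the scene stay as the last step left them, time stands still between calls to the robot, and variables do not carry over. Pictures are saved under pics/ and viewed, at most 10 in all, crops included, and the job is handed in when it is done.

```bash
mkdir -p pics; ls
python3 - <<'E'
from cell import observe,camera
import cv2,numpy as np
print(observe())
for n in("scene","top"):
    c=camera(n);cv2.imwrite(f"pics/{n}0.png",c["image"]);print(n,c["fov_y"],c["cx"],c["cy"],c["R"],c["t"])
    np.savez(f"{n}0.npz",**c)
E
```

```text
pics
{'clock': 0.0, 'qpos': array([-1.41860624e+00,  1.24493697e-01,  1.65167269e+00,  2.39215119e-05,
        1.36748938e+00, -8.26045683e-02]), 'joint_velocities': array([-1.11872045e-03,  1.51248971e-03,  6.06930998e-04, -1.24031017e-04,
        6.78282117e-05,  2.19318093e-03]), 'joint_efforts': array([ 3.40013801e-03, -4.23606384e+01, -3.65450478e+01,  1.70128897e-04,
        7.06394538e-03,  1.82700762e-05]), 'eef_pos': array([ 0.15110093, -0.63156929,  0.23006117]), 'tool_rot': array([-1.03134147e-03,  9.93116600e-01,  1.17125376e-01, -2.41786914e-05]), 'force': array([-0.3090322 ,  0.26454234,  0.00282591]), 'moment': array([ 0.05184682, -0.0333902 ,  0.0013112 ]), 'gripper_force': 0.0, 'width': 0.9993244848414932}
scene 49.12474249042774 319.80607955203925 241.96656285102492 [[ 0.50510492 -0.86305411 -0.00257366]
 [-0.36742833 -0.2123383  -0.90548819]
 [ 0.78093882  0.45831218 -0.42436365]] [-0.37630161  0.30070271  0.70307147]
top 56.95120627628211 320.69524772441787 244.22132384152764 [[-3.97637130e-04 -9.99980654e-01 -6.20746067e-03]
 [-9.92052116e-01  1.17553565e-03 -1.25822166e-01]
 [ 1.25827029e-01  6.10809292e-03 -9.92033392e-01]] [-0.14933162  0.51238327  0.97531564]
```

View pics/scene0.png

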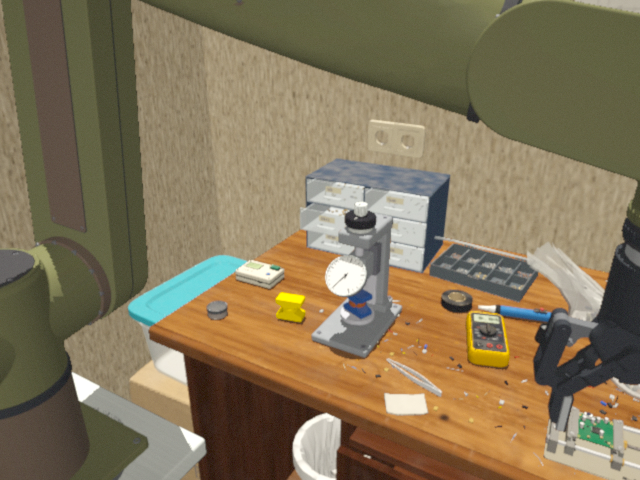

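View pics/top0.png

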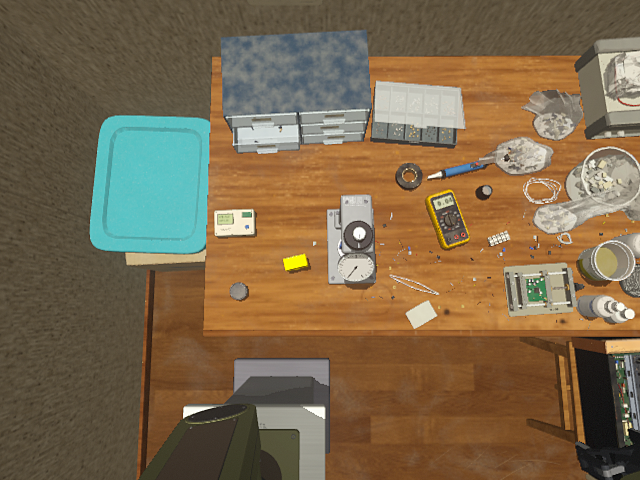

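The scene view shows the stand with black knob at (360,218), dial at (346,275), blue coil at (357,303). The top view shows the inner knob at (358,234) and the dial at (355,268). The yellow decoy is at (295,263), left of the stand.

```bash
cat > h.py <<'E'
import numpy as np,cv2
from cell import observe,camera
from scipy.spatial.transform import Rotation as Ro
def world_pts(c,us,vs,T=None,z=None):
    f=240/np.tan(np.radians(c["fov_y"])/2)
    us=np.asarray(us,float);vs=np.asarray(vs,float)
    d=c["depth"][vs.astype(int),us.astype(int)]
    r=np.stack([(us-c["cx"])/f,(vs-c["cy"])/f,np.ones_like(us)],-1)
    R,t=cam(c,T)
    if z is None: return (r*d[...,None]-t)@R
    w=r@R; o=-R.T@t
    return o+w*((z-o[2])/w[...,2])[...,None]
def cam(c,T=None):
    if T is None: return np.array(c["R"]),np.array(c["t"])
    M=np.linalg.inv(T@c["hand_eye"]); return M[:3,:3],M[:3,3]
def toolT(s=None):
    s=s or observe(); q=s["tool_rot"]; T=np.eye(4)
    T[:3,:3]=Ro.from_quat([q[1],q[2],q[3],q[0]]).as_matrix(); T[:3,3]=s["eef_pos"]; return T
def proj(c,X,T=None):
    f=240/np.tan(np.radians(c["fov_y"])/2);R,t=cam(c,T); p=R@np.asarray(X)+t
    return p[0]/p[2]*f+c["cx"],p[1]/p[2]*f+c["cy"]
def plan(X,ang=None):
    """slide in cm in tool axes to TCP target X"""
    T=toolT(); return (T[:3,:3].T@(np.asarray(X)-T[:3,3])*100).round(2)
E
python3 - <<'E'
from h import *
c=dict(np.load("top0.npz"))
v,u=np.mgrid[170:300,310:400]
P=world_pts(c,u,v); 
for lo,hi in((.242,.26),(.225,.235),(.195,.209),(.008,.02)):
    m=(P[...,2]>lo)&(P[...,2]<hi)&(c["depth"][170:300,310:400]>0); Q=P[m]
    r=cv2.minAreaRect(Q[:,:2].astype(np.float32)*1000)
    print(lo,m.sum(),Q.mean(0).round(4),r, cv2.minEnclosingCircle(Q[:,:2].astype(np.float32)*1000))
b=c["image"].astype(int)
w=camera("wrist"); print(w["hand_eye"].round(3),w["fov_y"])
T=toolT();print(T.round(3))
E
```

```text
0.242 126 [ 0.5041 -0.2188  0.2497] ((504.5388488769531, -219.1075439453125), (21.162914276123047, 21.659574508666992), 15.870916366577148) ((504.9302673339844, -219.15695190429688), 11.633973121643066)
0.225 545 [ 0.5038 -0.2186  0.2299] ((504.41912841796875, -218.44509887695312), (53.07522201538086, 52.2956657409668), 89.25582885742188) ((504.5265197753906, -218.79432678222656), 27.22102165222168)
0.195 1120 [ 0.5438 -0.2166  0.2037] ((530.6502685546875, -218.617431640625), (111.94607543945312, 60.34114456176758), 1.1075778007507324) ((530.2623291015625, -218.38442993164062), 60.70655059814453)
0.008 1152 [ 0.5021 -0.2032  0.0139] ((562.3267211914062, -232.56222534179688), (149.91554260253906, 299.2695007324219), 75.18572998046875) ((557.6319580078125, -250.313720703125), 156.9228973388672)
[[-0.    -0.95  -0.311  0.08 ]
 [ 1.    -0.     0.    -0.   ]
 [-0.    -0.311  0.95  -0.143]
 [ 0.     0.     0.     1.   ]] 70.14694561145362
[[ 0.973  0.233 -0.     0.151]
 [ 0.233 -0.973  0.002 -0.632]
 [ 0.    -0.002 -1.     0.23 ]
 [ 0.     0.     0.     1.   ]]
```

```bash
python3 -m crank '{"slide":[[2.75,-2,-0.9],[2.75,-2,-0.9],[2.75,-2,-0.9],[2.75,-2,-0.9],[2.75,-2,-0.9],[2.75,-2,-0.9],[2.75,-2,-0.9],[2.75,-2,-0.9]],"spin":[0,0,0,0,0,0,0,0]}' 
python3 -m crank '{"slide":[[2.75,-2,0],[2.75,-2,0],[2.75,-2,0],[2.75,-2,0],[2.75,-2,0],[2.75,-2,0],[2.75,-2,0],[2.75,-2,0]],"spin":[0,0,0,0,0,0,0,0]}' 
for i in 1 2 3; do python3 -m crank '{"slide":[[0,0,0],[0,0,0],[0,0,0],[0,0,0],[0,0,0],[0,0,0],[0,0,0],[0,0,0]],"spin":[-0.122,-0.122,-0.122,-0.122,-0.122,-0.122,-0.122,-0.122]}';done
python3 - <<'E'
from h import *
s=observe();T=toolT(s);w=camera("wrist");cv2.imwrite("pics/w1.png",w["image"])
print(s["qpos"],s["eef_pos"],T.round(3))
v,u=np.mgrid[0:480,0:640];P=world_pts(w,u,v,T);ok=(w["depth"]>0)&(abs(P[...,0]-.5045)<.06)&(abs(P[...,1]+.2188)<.06)
for lo,hi in((.244,.256),(.225,.235)):
    Q=P[ok&(P[...,2]>lo)&(P[...,2]<hi)]; print(len(Q),Q.mean(0),cv2.minEnclosingCircle(Q[:,:2].astype(np.float32)*1000))
print(plan([.5045,-.2188,.211]))
E
```

```text
clock: 0.82
eef_pos: [0.3286, -0.4238, 0.3034]
tool_rot: [-0.0, 0.993, 0.117, -0.0]
force: [0.5, 0.5, -0.5]
width: 0.998
gripper_force: 0.0
clock: 1.48
eef_pos: [0.5054, -0.217, 0.303]
tool_rot: [-0.0, 0.993, 0.117, -0.0]
force: [-0.3, 0.4, 0.9]
width: 1.0
gripper_force: 0.0
clock: 2.15
eef_pos: [0.5045, -0.2184, 0.3029]
tool_rot: [-0.0, 0.821, 0.572, -0.0]
force: [-0.7, 0.1, -0.1]
width: 1.0
gripper_force: 0.0
clock: 2.82
eef_pos: [0.5045, -0.2185, 0.3028]
tool_rot: [-0.0, 0.457, 0.89, 0.0]
force: [0.5, -0.2, -0.3]
width: 0.998
gripper_force: 0.0
clock: 3.48
eef_pos: [0.5045, -0.2185, 0.3028]
tool_rot: [-0.0, -0.014, 1.0, 0.0]
force: [-0.3, -1.6, 0.7]
width: 0.993
gripper_force: 0.0
[-5.06335987e-01 -1.33228426e-01  1.78728765e+00  1.34227361e-05
  1.48832912e+00 -2.10437263e+00] [ 0.50448202 -0.21847013  0.30284839] [[-1.    -0.027 -0.001  0.504]
 [-0.027  1.     0.    -0.218]
 [ 0.001  0.    -1.     0.303]
 [ 0.     0.     0.     1.   ]]
1010 [ 0.50443696 -0.22091706  0.24952425] ((505.81134033203125, -220.9445037841797), 11.62171459197998)
3579 [ 0.50177444 -0.22103138  0.22979654] ((505.6900329589844, -221.0906219482422), 27.5467472076416)
[-0.01 -0.04  9.19]
```

View pics/w1.png

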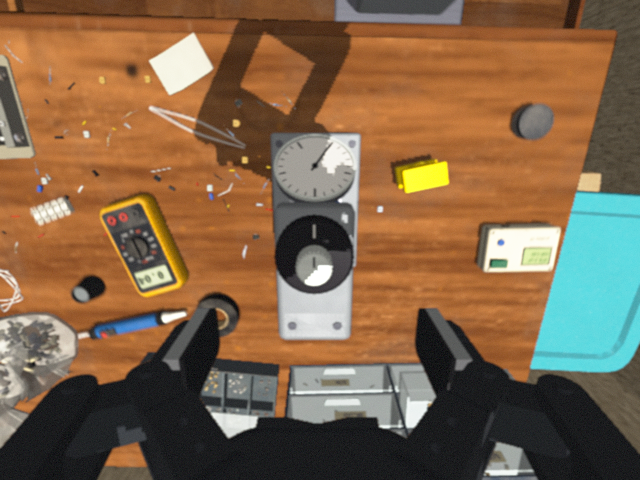

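The wrist view shows the knobs at (315,262) midway between the fingers at x≈215 and 430. The dial is at (315,168), with the needle at zero. I'm lowering onto the outer knob and gripping it.

```bash
python3 -m crank '{"slide":[[0,-0.14,1.5],[0,0,1.5],[0,0,1.5],[0,0,1.5],[0,0,1.5],[0,0,1.0],[0,0,0.8],[0,0,0]],"spin":[0,0,0,0,0,0,0,0]}' 
python3 -m crank '{"slide":[[0,0,0],[0,0,0],[0,0,0],[0,0,0],[0,0,0],[0,0,0],[0,0,0],[0,0,0]],"spin":[0,0,0,0,0,0,0,0]}' 55 40
python3 - <<'E'
from h import *
for i,n in enumerate(("wrist","scene")):
    c=camera(n);cv2.imwrite(f"pics/{n}2.png",c["image"]);
    if n=="scene": a=c
print(observe()["width"],observe()["gripper_force"],observe()["force"])
np.savez("s2.npz",**a)
u0,v0=[int(x) for x in proj(a,[.48,-.22,.11])];print(u0,v0)
b=a["image"][v0-75:v0+75,u0-90:u0+90];cv2.imwrite("pics/s2c.png",cv2.resize(b,None,fx=4,fy=4,interpolation=cv2.INTER_CUBIC))
E
```

```text
clock: 4.2
eef_pos: [0.5038, -0.2195, 0.2081]
tool_rot: [-0.002, -0.01, 1.0, 0.001]
force: [-0.3, -0.5, -0.5]
width: 0.998
gripper_force: 0.0
clock: 4.87
eef_pos: [0.5053, -0.2206, 0.2121]
tool_rot: [0.001, -0.011, 1.0, -0.001]
force: [-2.0, -1.0, 6.1]
width: 0.61
gripper_force: 42.2
0.6070862450346715 42.19622723758221 [-1.00266489 -1.00683505  5.8243897 ]
351 282
```

View pics/s2c.png

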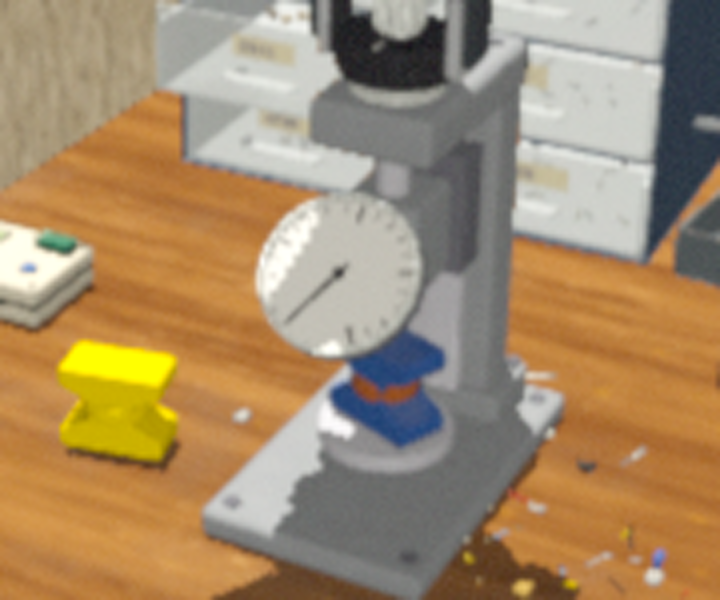

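The gripper holds the knob. In the crop the needle runs from the dial centre (340,270) to (287,323), which is zero, and the blue coil's top is at (400,352). Next I'll write a needle reader and estimate the gap.

```bash
cat >> h.py <<'E'
def read(c,drop,T=None,C0=None):
    """force from needle; drop = gauge descent in m"""
    C=np.load("C0.npy") if C0 is None else C0
    g=cv2.cvtColor(c["image"],cv2.COLOR_BGR2GRAY).astype(np.float32)
    a=np.radians(1.1);fx=np.array([np.cos(a),np.sin(a),0]);rt=np.array([np.sin(a),-np.cos(a),0])
    up=(fx+[0,0,1])/np.sqrt(2); best=[]
    rr=np.linspace(.008,.024,25)
    for dx in np.arange(-2,2.1,.5)*1e-3:
      for dy in np.arange(-2,2.1,.5)*1e-3:
        Cc=C-[0,0,drop]+dx*rt+dy*up
        th=np.radians(np.arange(-170,175,1.5))
        X=Cc+rr[None,:,None]*(np.sin(th)[:,None,None]*rt+np.cos(th)[:,None,None]*up)
        f=240/np.tan(np.radians(c["fov_y"])/2);R,t=cam(c,T);p=X@R.T+t
        u=(p[...,0]/p[...,2]*f+c["cx"]).astype(np.float32);v=(p[...,1]/p[...,2]*f+c["cy"]).astype(np.float32)
        s=cv2.remap(g,u,v,cv2.INTER_LINEAR).mean(1);i=s.argmin()
        lo,hi=max(i-4,0),i+5; w=np.clip(s.max()*.8-s[lo:hi],0,None)
        best.append((s[i],((np.degrees(th[lo:hi])*w).sum()/w.sum()+150)/15))
    best.sort(); n=[b[1] for b in best[:12]]
    return round(float(np.median(n)),2),round(float(np.std(n)),2),round(float(best[0][0]))
E
python3 - <<'E'
from h import *
a=dict(np.load("s2.npz"))
C=world_pts(a,[342,350,346,343,349],[270,280,275,279,271],None);print(C.round(4))
C0=C.mean(0);np.save("C0.npy",C0);print(read(a,0))
v,u=np.mgrid[270:340,330:385];P=world_pts(a,u,v);im=a["image"][270:340,330:385].astype(int)
m=(im[...,0]>im[...,2]+30)&(im[...,0]>im[...,1]+30)&(a["depth"][270:340,330:385]>0);Q=P[m];print(len(Q),np.percentile(Q[:,2],[2,50,80,90,95,98]).round(4),Q.mean(0))
E
```

```text
[[ 0.4572 -0.213   0.1434]
 [ 0.4489 -0.233   0.1334]
 [ 0.4521 -0.2235  0.1389]
 [ 0.4472 -0.2205  0.1326]
 [ 0.4581 -0.2261  0.1445]]
(0.16, 0.16, 140)
391 [0.0377 0.0499 0.0775 0.0793 0.0801 0.0806] [ 0.49631535 -0.22947298  0.05851183]
```

```bash
python3 -m crank '{"slide":[[0,0,0],[0,0,0],[0,0,0],[0,0,0],[0,0,0],[0,0,0],[0,0,0],[0,0,0]],"spin":[0.12,0.12,0.12,0.12,0.12,0.12,0.12,0]}'
python3 - <<'E'
from h import *
c=camera("scene");s=observe();print(s["qpos"][5]+2.104,s["force"],s["moment"])
for d in (0,.001,.002,.003,.004): print(d,read(c,d))
C=world_pts(c,[342,350,346,343,349],[270,280,275,279,271],None);print(C.mean(0)-np.load("C0.npy"))
E
```

```text
clock: 5.63
eef_pos: [0.5055, -0.22, 0.2121]
tool_rot: [0.001, 0.4, 0.917, 0.0]
force: [-1.0, 1.2, 5.2]
width: 0.612
gripper_force: 42.2
0.8445593213063451 [-0.20515168  0.63606946  5.38895626] [ 0.1110808  0.1719591 -0.1395228]
0 (0.05, 0.12, 137)
0.001 (0.15, 0.14, 139)
0.002 (0.11, 0.14, 140)
0.003 (0.07, 0.14, 141)
0.004 (0.18, 0.12, 141)
[ 0.00120012  0.00061752 -0.00073666]h.py:41: RuntimeWarning: invalid value encountered in scalar divide
  best.append((s[i],((np.degrees(th[lo:hi])*w).sum()/w.sum()+150)/15))
```

```bash
cat > r.py <<'E'
import warnings;warnings.simplefilter("ignore")
from h import *
import sys
c=camera("scene");s=observe();t=s["qpos"][5]+2.104;print("turn",t.round(3),read(c,.0024*min(t,float(sys.argv[1]))),s["moment"][2].round(3),s["clock"])
E
python3 -m crank '{"slide":[[0,0,0],[0,0,0],[0,0,0],[0,0,0],[0,0,0]],"spin":[0.1,0.1,0.1,0.1,0]}' | head -1
python3 r.py 9
python3 -m crank '{"slide":[[0,0,0],[0,0,0]],"spin":[0.08,0]}' | head -1
python3 r.py 9
python3 -m crank '{"slide":[[0,0,0],[0,0,0]],"spin":[0.08,0]}' | head -1
python3 r.py 9
```

```text
clock: 6.1
turn 1.244 (0.09, 0.11, 137) -0.146 6.15
clock: 6.32
turn 1.324 (0.03, 0.11, 142) -0.108 6.3667
clock: 6.53
turn 1.404 (0.05, 0.11, 144) -0.116 6.5833
```

```bash
cat >> r.py <<'E'
sys.exit(read(c,.0024*t)[0]>.4)
E
m(){ :; }
python3 -m crank '{"slide":[[0,0,0],[0,0,0]],"spin":[0.07,0]}' | head -1; python3 r.py 9 &&
python3 -m crank '{"slide":[[0,0,0],[0,0,0]],"spin":[0.07,0]}' | head -1; python3 r.py 9 &&
python3 -m crank '{"slide":[[0,0,0],[0,0,0]],"spin":[0.07,0]}' | head -1 && python3 r.py 9 &&
python3 -m crank '{"slide":[[0,0,0],[0,0,0]],"spin":[0.07,0]}' | head -1 && python3 r.py 9 &&
python3 -m crank '{"slide":[[0,0,0],[0,0,0]],"spin":[0.07,0]}' | head -1 && python3 r.py 9 &&
python3 -m crank '{"slide":[[0,0,0],[0,0,0]],"spin":[0.07,0]}' | head -1 && python3 r.py 9 &&
python3 -m crank '{"slide":[[0,0,0],[0,0,0]],"spin":[0.07,0]}' | head -1 && python3 r.py 9
```

```text
clock: 6.75
turn 1.474 (0.04, 0.1, 147) -0.136 6.8
clock: 6.97
turn 1.544 (0.06, 0.15, 145) -0.118 7.0167
clock: 7.18
turn 1.614 (0.07, 0.15, 142) -0.128 7.2333
clock: 7.4
turn 1.684 (0.12, 0.16, 140) -0.146 7.45
clock: 7.62
turn 1.754 (0.1, 0.14, 138) -0.113 7.6667
clock: 7.83
turn 1.824 (0.08, 0.11, 137) -0.132 7.8833
clock: 8.05
turn 1.894 (0.03, 0.08, 134) -0.124 8.1
```

```bash
python3 -m crank '{"slide":[[0,0,0],[0,0,0]],"spin":[0.07,0]}' | head -1 && python3 r.py 9 &&
python3 -m crank '{"slide":[[0,0,0],[0,0,0]],"spin":[0.07,0]}' | head -1 && python3 r.py 9 &&
python3 -m crank '{"slide":[[0,0,0],[0,0,0]],"spin":[0.07,0]}' | head -1 && python3 r.py 9 &&
python3 -m crank '{"slide":[[0,0,0],[0,0,0]],"spin":[0.07,0]}' | head -1 && python3 r.py 9 &&
python3 -m crank '{"slide":[[0,0,0],[0,0,0]],"spin":[0.07,0]}' | head -1 && python3 r.py 9
python3 - <<'E'
from h import *
a=camera("scene")
u0,v0=351,282
b=a["image"][v0-75:v0+75,u0-90:u0+90];cv2.imwrite("pics/s3c.png",cv2.resize(b,None,fx=4,fy=4,interpolation=cv2.INTER_CUBIC))
E
```

```text
clock: 8.27
turn 1.964 (0.08, 0.11, 137) -0.146 8.3167
clock: 8.48
turn 2.033 (0.09, 0.11, 139) -0.107 8.5333
clock: 8.7
turn 2.103 (0.09, 0.11, 140) -0.083 8.75
clock: 8.92
turn 2.173 (0.04, 0.11, 144) -0.153 8.9667
clock: 9.13
turn 2.243 (0.07, 0.11, 147) -0.114 9.1833
```

View pics/s3c.png

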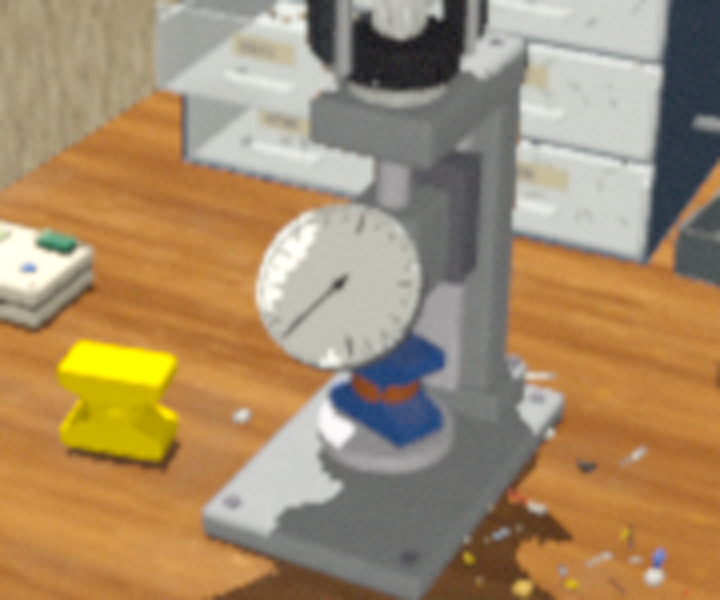

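The dial has moved down and its centre is now at (342,281). The needle still points at zero (tip at 287,333), so I'll keep winding.

```bash
python3 -m crank '{"slide":[[0,0,0],[0,0,0]],"spin":[0.07,0]}' | head -1 && python3 r.py 9 &&
python3 -m crank '{"slide":[[0,0,0],[0,0,0]],"spin":[0.07,0]}' | head -1 && python3 r.py 9 &&
python3 -m crank '{"slide":[[0,0,0],[0,0,0]],"spin":[0.07,0]}' | head -1 && python3 r.py 9 &&
python3 -m crank '{"slide":[[0,0,0],[0,0,0]],"spin":[0.07,0]}' | head -1 && python3 r.py 9 &&
python3 -m crank '{"slide":[[0,0,0],[0,0,0]],"spin":[0.07,0]}' | head -1 && python3 r.py 9 &&
python3 -m crank '{"slide":[[0,0,0],[0,0,0]],"spin":[0.07,0]}' | head -1 && python3 r.py 9 &&
python3 -m crank '{"slide":[[0,0,0],[0,0,0]],"spin":[0.07,0]}' | head -1 && python3 r.py 9 &&
python3 -m crank '{"slide":[[0,0,0],[0,0,0]],"spin":[0.07,0]}' | head -1 && python3 r.py 9
```

```text
clock: 9.4
turn 2.313 (0.02, 0.09, 147) -0.109 9.45
clock: 9.62
turn 2.383 (0.05, 0.11, 145) -0.101 9.6667
clock: 9.83
turn 2.452 (0.07, 0.14, 143) -0.086 9.8833
clock: 10.05
turn 2.522 (0.13, 0.15, 141) -0.091 10.1
clock: 10.27
turn 2.592 (0.12, 0.14, 139) -0.127 10.3167
clock: 10.48
turn 2.662 (-0.02, 0.07, 134) -0.125 10.5333
clock: 10.7
turn 2.732 (1.17, 0.1, 142) -0.19 10.75
```

The needle lifted to about 1.2 N. I'm releasing the outer knob, raising, and rotating back ready for the inner knob.

```bash
python3 -m crank '{"slide":[[0,0,0],[0,0,0],[0,0,0],[0,0,0],[0,0,0],[0,0,-1],[0,0,-1.6],[0,0,0]],"spin":[0,0,0,0,0,0,0,0]}' 100
for i in 1 2 3; do python3 -m crank '{"slide":[[0,0,0],[0,0,0],[0,0,0],[0,0,0],[0,0,0],[0,0,0],[0,0,0],[0,0,0]],"spin":[-0.12,-0.12,-0.12,-0.12,-0.12,-0.12,-0.12,-0.12]}' | head -3;done
python3 - <<'E'
import warnings;warnings.simplefilter("ignore")
from h import *
s=observe();print(s["qpos"][5],s["eef_pos"],plan([.5054,-.2203,.2350]),read(camera("scene"),.0064))
E
```

```text
clock: 11.42
eef_pos: [0.5061, -0.2208, 0.2402]
tool_rot: [0.002, 0.977, 0.215, 0.002]
force: [0.2, 0.0, 1.0]
width: 0.997
gripper_force: 0.0
clock: 12.08
eef_pos: [0.5047, -0.22, 0.2363]
tool_rot: [0.0, 0.765, 0.644, 0.0]
clock: 12.75
eef_pos: [0.5047, -0.22, 0.2363]
tool_rot: [0.0, 0.381, 0.924, -0.0]
clock: 13.42
eef_pos: [0.5047, -0.22, 0.2363]
tool_rot: [0.0, -0.089, 0.996, -0.0]
-2.256606474165615 [ 0.50469654 -0.22000818  0.23634604] [-0.06 -0.04  0.13] (0.85, 0.09, 145)
```

```bash
python3 -m crank '{"slide":[[-0.06,-0.04,0.1],[0,0,0],[0,0,0],[0,0,0],[0,0,0],[0,0,0]],"spin":[0,0,0,0,0,0]}' 36
python3 -m crank '{"slide":[[0,0,0],[0,0,0],[0,0,0],[0,0,0],[0,0,0],[0,0,0]],"spin":[0,0,0,0,0,0]}' 15 40
python3 - <<'E'
import warnings;warnings.simplefilter("ignore")
from h import *
c=camera("scene");print(observe()["qpos"][5],observe()["force"],read(c,.0064))
u0,v0=351,235
cv2.imwrite("pics/s4c.png",cv2.resize(c["image"][v0-75:v0+75,u0-90:u0+90],None,fx=4,fy=4,interpolation=cv2.INTER_CUBIC))
E
```

```text
clock: 13.97
eef_pos: [0.5054, -0.2203, 0.2353]
tool_rot: [0.0, -0.085, 0.996, -0.0]
force: [-0.5, 0.8, -0.4]
width: 0.355
gripper_force: 0.0
clock: 14.47
eef_pos: [0.5054, -0.2206, 0.2356]
tool_rot: [0.0, -0.085, 0.996, -0.0]
force: [0.2, -1.2, 1.0]
width: 0.238
gripper_force: 39.3
-2.2504195516980823 [ 0.01652613 -2.46124776  1.35533199] (0.87, 0.11, 144)
```

View pics/s4c.png

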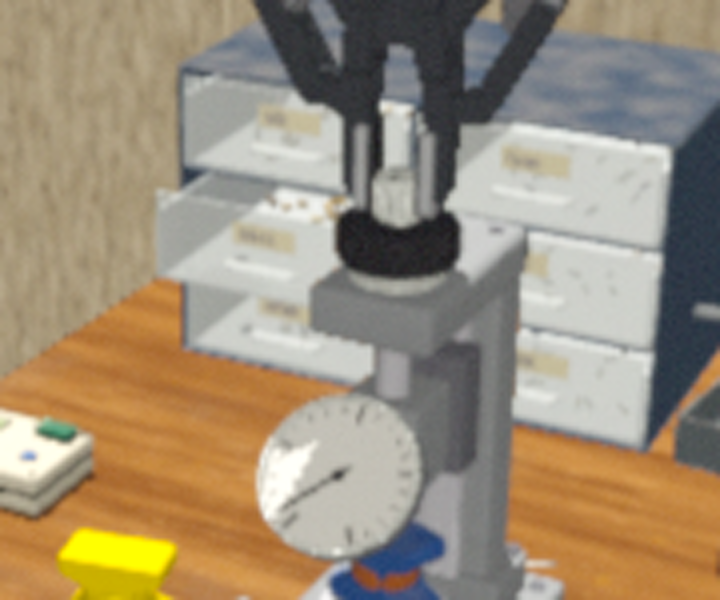

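The pads hold the inner knob at (398,195), just clear of the outer knob. The needle (tip 283,508) reads about 1 N. Next I'll turn the fine knob.

```bash
cat > r2.py <<'E'
import warnings;warnings.simplefilter("ignore")
from h import *
c=camera("scene");s=observe();t=s["qpos"][5]+2.25
print("turn",t.round(3),read(c,.0064+.00027*t),s["force"].round(1),s["eef_pos"][2],s["gripper_force"])
cv2.imwrite("pics/last.png",cv2.resize(c["image"][232:332,286:406],None,fx=6,fy=6,interpolation=cv2.INTER_CUBIC))
E
python3 -m crank '{"slide":[[0,0,0],[0,0,0],[0,0,0],[0,0,0],[0,0,0],[0,0,0],[0,0,0],[0,0,0]],"spin":[0.1,0.1,0.1,0.1,0.1,0.1,0.1,0]}' | head -1
python3 r2.py
python3 -m crank '{"slide":[[0,0,0],[0,0,0],[0,0,0],[0,0,0],[0,0,0],[0,0,0],[0,0,0],[0,0,0]],"spin":[0.1,0.1,0.1,0.1,0.1,0.1,0.1,0]}' | head -1
python3 r2.py
```

```text
clock: 15.18
turn 0.698 (2.72, 0.18, 150) [ 0.3 -1.8  1.3] 0.2354003635350487 39.28446394507773
clock: 15.9
turn 1.396 (nan, nan, 165) [ 2.9  0.1 -0.6] 0.23524209150226286 39.20589367946377
```

```bash
sed -i 's/w=np.clip(s.max()\*.8-s\[lo:hi\],0,None)/w=np.clip(s[lo:hi].max()-s[lo:hi],0,None)**2/' h.py; python3 r2.py
```

```text
turn 1.396 (4.68, 0.18, 163) [ 3.4  1.  -0.2] 0.2352711609500592 39.198055861343164
```

View pics/last.png

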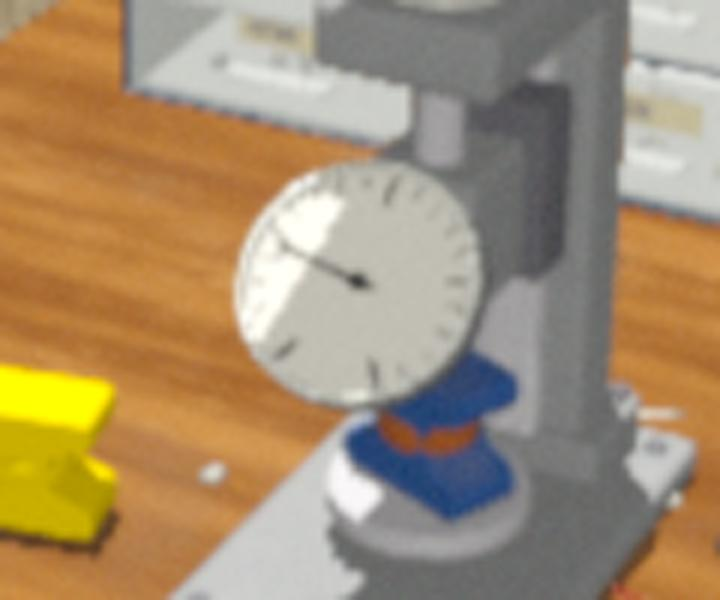

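In the enlargement the needle runs from (360,283) to (277,241), and the long 10 N tick is at (392,188). That's about 4.6 N, which agrees with the reader.

```bash
python3 -m crank '{"slide":[[0,0,0],[0,0,0],[0,0,0],[0,0,0],[0,0,0],[0,0,0],[0,0,0],[0,0,0]],"spin":[0.1,0.1,0.1,0.1,0.1,0.1,0.1,0]}' | head -1
python3 r2.py
python3 -m crank '{"slide":[[0,0,0],[0,0,0],[0,0,0],[0,0,0],[0,0,0],[0,0,0],[0,0,0],[0,0,0]],"spin":[0.1,0.1,0.1,0.1,0.1,0,0,0]}' | head -1
python3 r2.py
```

```text
clock: 16.67
turn 2.097 (6.37, 0.13, 154) [ 5.3  0.6 -0.6] 0.23509473274870002 39.18183706860873
clock: 17.38
turn 2.596 (7.64, 0.08, 140) [ 6.7 -1.1 -3.3] 0.23498773859350988 39.21328889991855
```

View pics/last.png

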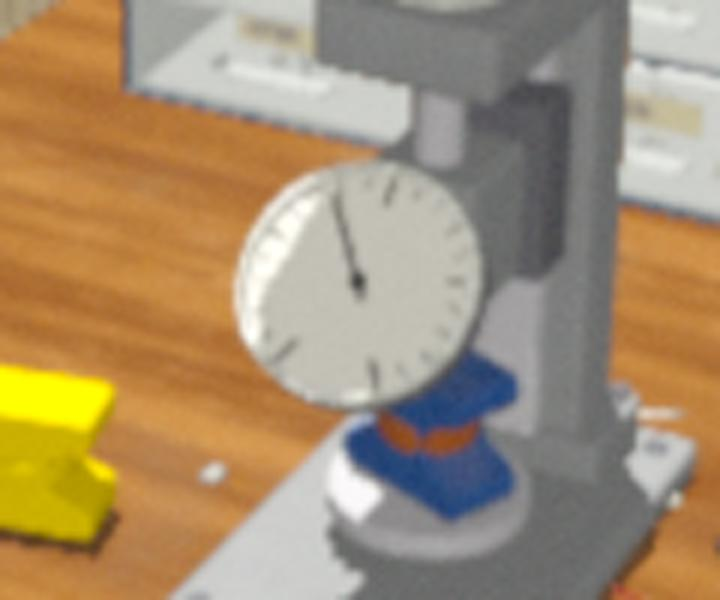

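The needle tip is at (335,190), just left of the 10 N tick at (392,188). That's about 7.7 N, so I'll go on in smaller steps.

```bash
python3 -m crank '{"slide":[[0,0,0],[0,0,0],[0,0,0],[0,0,0],[0,0,0],[0,0,0],[0,0,0]],"spin":[0.1,0.1,0.1,0.1,0.1,0,0]}' | head -1
python3 r2.py
python3 -m crank '{"slide":[[0,0,0],[0,0,0],[0,0,0],[0,0,0]],"spin":[0.1,0.05,0,0]}' | head -1
python3 r2.py
```

```text
clock: 18.02
turn 3.096 (8.72, 0.1, 137) [ 7.  -1.5 -3.4] 0.23488355248903925 39.241800233430695
clock: 18.4
turn 3.246 (9.32, 0.09, 141) [ 7.8 -2.2 -3.9] 0.23484541751619872 39.246506651106756
```

```bash
python3 -m crank '{"slide":[[0,0,0],[0,0,0],[0,0,0],[0,0,0]],"spin":[0.1,0.08,0,0]}' | head -1
python3 r2.py
```

```text
clock: 18.78
turn 3.426 (9.85, 0.09, 140) [ 7.8 -2.4 -4.1] 0.23478752473964842 39.25468332337914
```

View pics/last.png

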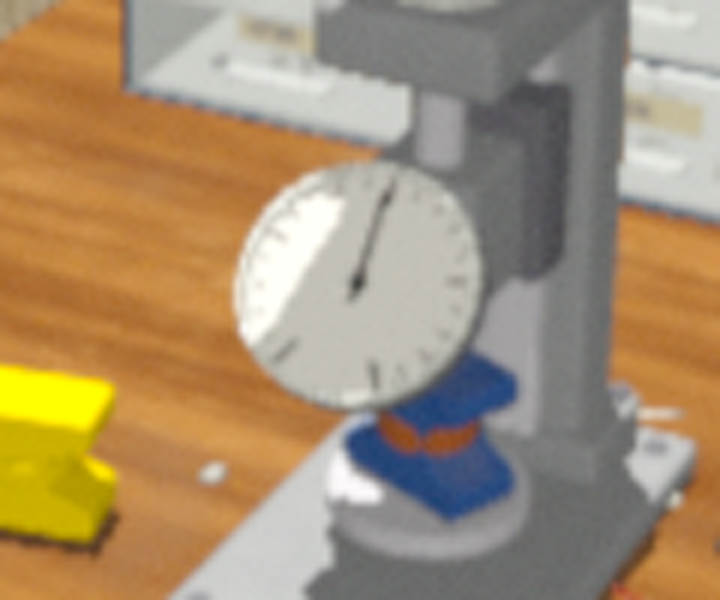

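The needle (tip 388,192) lies on the long 10 N tick. Now I'll release, rise clear and check again.

```bash
python3 -m crank '{"slide":[[0,0,0],[0,0,0],[0,0,0],[0,0,0],[0,0,-1],[0,0,-2],[0,0,-3],[0,0,-3]],"spin":[0,0,0,0,0,0,0,0]}' 80
python3 -m crank '{"slide":[[0,0,0],[0,0,0],[0,0,0],[0,0,0]],"spin":[0,0,0,0]}'
python3 - <<'E'
import warnings;warnings.simplefilter("ignore")
from h import *
print(read(camera("scene"),.0073),read(camera("scene"),.0073))
c=camera("scene");cv2.imwrite("pics/end.png",cv2.resize(c["image"][232:332,286:406],None,fx=6,fy=6,interpolation=cv2.INTER_CUBIC))
E
```

```text
clock: 19.5
eef_pos: [0.5047, -0.22, 0.3262]
tool_rot: [-0.0, 0.998, -0.058, -0.001]
force: [1.6, 0.1, -0.2]
width: 0.805
gripper_force: 0.0
clock: 19.83
eef_pos: [0.5048, -0.22, 0.3241]
tool_rot: [-0.0, 0.998, -0.058, -0.001]
force: [-0.4, 0.4, 0.7]
width: 0.802
gripper_force: 0.0
(10.08, 0.11, 139) (10.09, 0.11, 139)
```

View pics/end.png

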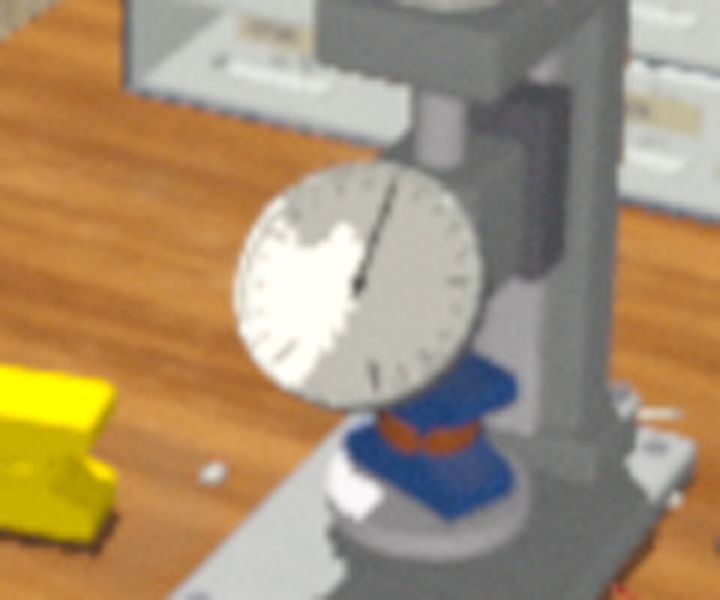

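The needle (tip 393,185) merges with the 10 N tick and the gripper is clear of everything. I'm handing the job in.

```bash
python3 -c "from cell import finish_job;print(finish_job())"
```

```text
the job is handed in; nothing more can be done
None
```

The coil is clamped at about 10.1 N by my camera reading of the needle. The outer knob took it only to about 1 N and the inner knob did the rest; I handed the job in at about 20 s with the gripper clear.

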